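Stack the empty caddy on the filled tote, turned half round

ROBOT

A 7-joint arm with a two-finger parallel gripper is mounted at the origin on the work surface. World frame = base frame: x ahead of the robot, y to its left, z up, the work surface at z = 0. Lengths are in m, angles in rad, forces in N, time in s.
With the tool pointing down it reaches from about 0.4 to 0.85 m from the base axis. Payload 10.4 kg.
Tool frame: the origin (TCP) lies between the finger pads; the fingertips stand 19 mm ahead of it and the grasp point (between the pads) is the TCP; x points along the fingers, y is the direction in which the jaws open and shut, and the axes are right-handed (so a half turn about x gives the same grasp; the last joint's range is limited). The gripper opens to 87 mm and grips with 3 to 60 N. Pads are 19 mm wide; open, the fingers measure 117 mm over their backs; the gripper's body (75 mm by 190 mm) begins 51 mm behind the grasp point.
Start: joints at [-1.243, 0.332, -0.065, 1.46, 0.022, 1.35, -0.088], TCP at [0.215, 0.587, 0.242] pointing down, gripper open.
Joint ranges: [-2.6, 2.6], [-0.5, 2.12], [-1.47, 1.34], [0.16, 2.42], [-1.27, 4.41], [0.06, 2.06], [-2.6, 2.6]. Speed limits (rad/s): [2.22, 2.22, 2.79, 2.79, 3.14, 3.14, 3.14].

INTERFACE

Orientations are given as a unit quaternion [x, y, z, w].
In Python, from bench import r gives the robot as it stands.
- The arm moves only by the tool drive_tool, never from a script. Its argument "motion" is a list of rows, each a list of 4 numbers: the shift along the tool's x, y, z in cm, then the turn about the tool's x in units of 5 degrees (1.0 is 5 degrees). In form: [[tx, ty, tz, twist], ...]. A call has 1 to 20 rows; each row is the pose to reach, as a shift and turn from the pose commanded when the call began, along the tool's axes at that moment; what a row does not reach only later rows make up. A row lasts 1/12 s, in which the tool goes at most 41.7 mm and 7.16 degrees, less where a joint would pass 70% of its speed; a pose out of reach is approached as far as the arm can. A call with a gripper value outside its range is refused whole. "grip" is the closure in counts, from 0 (fully open) to 255 (shut), set as the call begins (left out, the last holds). The fingers move at their own pace and stop on an object; "force" is the grip in N (left out, the last holds). Time passes only in rows, so rows that repeat a pose let the fingers close. It gives the time, the measured TCP pose, the force and the opening at its end, in the units of the state.
- r.read_state(): the state, without advancing time (a new reading comes with each control period).
- r.camera(name): name is "scene" or "top" or "wrist"; returns the picture (480x640x3 uint8, red, green, blue); there is no depth.
- r.calibration(name): a dict with "fx", "fy", "cx", "cy" (pixels), "dist" ([k1, k2, p1, p2, k3] as OpenCV has them; the pictures are not rectified), "xyz" and "orientation" of the camera in the world. Camera axes: x right, y up, looking along -z (the intrinsics and any distortion apply to the point x, -y, -z); pixel columns grow to the right and rows downward; lengths in m; the calibration is good to about 2 mm. A picture is of the moment at which its call begins: read the wrist's pose just before it. calibration takes no time and is no camera call; for the wrist camera it gives the pose at the moment of the call.
- r.close_job(): hands the job in, once; it reports no verdict.
The state is a dict: "time": time; "joint_positions": joint angles; "joint_vel": joint speeds; "joint_torque": joint torques, N m; "ee_pos": TCP position; "eef_rot": TCP orientation; "ft_force": force on the tool from outside, world axes, zero at the start; "torque": the same for the moment, N m; "width": finger opening in m.
Only numpy, scipy, OpenCV 4.12 (cv2) and the standard library are available. Lean on these libraries where they do the work, as an engineer would, in place of code of your own. Each camera call takes 0.05 s, during which the arm holds its last target.

TASK

Stack the empty caddy on the filled tote so that it does not sink in and nest on the contents: lift it by its handle, turn it half round so that its low end is over the tote's high end, and rest it lightly on the stacking rails with its feet short of the stops. Then slide it along the rails, pressing only gently, up to the stops at the tote's high end, let all four feet down into their seats so that it stands level, and let go. Do not ram the tote or push it out of its place, and leave the spool, the pencil cup and the bead jar alone.

Things in the scene. Friction and masses are not known exactly. Their poses are not given: they have to be found in the camera images.
- caddy: Empty open caddy of grey plastic, 200 mm long (own x), 96 mm wide (own y), walls 4 mm thick, 60 mm high, but only 30 mm at the low end (+x); 0.27 to 0.5 kg. A board 6 mm thick runs lengthwise down its middle and carries a handle bar above the walls, top at 102 mm. Four feet stick out of its long sides. Origin: middle of the underside; z up.
- caddy_grip (a point): Middle of the caddy's handle bar, 91 mm above its underside, over its origin. The bar is 100 mm long (caddy x), 14 mm thick (caddy y), 22 mm high; the web below it is 8 mm thick. Axes as the caddy's.
- caddy_low_end (a point): Middle of the top edge of the caddy's low end wall (caddy x = +98 mm, z = 30 mm).
- caddy_foot (a point): Bottom middle of one of the caddy's four feet, at caddy x = +86, y = +56 mm; the others are at (86, -56), (-34, 56) and (-34, -56). Each is 12 mm long (x), 16 mm wide (y), 22 mm high, its bottom level with the caddy's underside.
- tote: Grey plastic tote filled with wooden and steel parts, 2 to 3.4 kg, standing loose on the table: 240 mm long (own x), 146 mm wide (own y), walls 95 mm high, but only 55 mm at the low end (+x). A pair of black stacking rails is clipped along its two long rims, joined by a thin cross bar at the tote's high end (-x). Origin: middle of the underside; z up.
- tote_ridge (a point): Point at tote x = +18 mm, y = 0, z = 107 mm: ridge-top height of the stacking rails. The rails are clipped on up to 10 mm either way along tote x: this shift s (-10 to 10 mm) is not measured and must be felt; they hold fast up to about 60 N. A caddy turned half round, set down with its origin on this point, rests on the ridges for every s, 8 to 28 mm short of its seats.
- tote_seat (a point): Point at tote x = 0, y = 0, z = 99 mm: where the turned caddy's origin is when seated, if s = 0; else it is at x = s, give or take 2 mm. From the ridges it slides towards the high end (tote -x) until its feet meet the stops (origin at x = s - 2 mm), and then can go straight down 8 mm. Sideways it has 3.5 mm of play either way. Axes as the tote's.
- tote_stop (a point): Midway between the tops of the two stops, if s = 0: tote x = -98.5 mm, z = 121 mm. In tote mm, add s to x: stops from x = -103 to -94 (cross bar -112 to -106); seats (floor z = 99) -94 to -78 and 26 to 42; ridges (z = 107) -78 to -43, -25 to 26, 42 to 77; no ledge elsewhere, so an unturned caddy drops through. Rails lie 52 to 67.5 mm off the centre line, guide lips outside.
- spool: Bystander: wooden spool, 44 mm across, 50 mm high. Origin: middle of the underside.
- pencil_cup: Bystander: clear cup with three pencils, 74 mm across, pencils to about 150 mm high. Origin: middle of the underside.
- bead_jar: Bystander: glass jar with lid, 60 mm across, 75 mm high. Origin: middle of the underside.
Things that resemble listed ones, but are neither listed nor needed, are in the scene too. What is shaped like the caddy but pink or purple is not meant.

How it is judged:
By the outcome, as a careful person would: the job done as asked, in the order asked, and still so for the second after the job is handed in, with the robot touching nothing.
It also fails if it takes over 64 s, if anything falls off the work surface, if the arm or the gripper's body presses on something with over 40 N, if the wrist force passes 120 N, or if a joint passes its speed limit or range.

## Working session

There is one attempt and no reset: what is moved stays moved. The work goes in short steps, Python scripts to look and compute and a tool call to move; the robot and the scene stay as the last step left them, time stands still between calls to the robot, and variables do not carry over. Pictures are saved under pics/ and viewed, and the job is handed in when it is done.

Besides the shell and the picture viewer there is one more tool, called after "Request:" as name(argument=value, ...) on one line, values as JSON. drive_tool: Moves the arm, as the interface text tells. Its arguments: {"type":"object","properties":{"motion":{"type":"array","items":{"type":"array","items":{"type":"number"}}},"grip":{"type":"number"},"force":{"type":"number"}},"required":["motion"]}

```bash
ls; mkdir -p pics
python3 - <<'E'
from bench import r
import cv2
s=r.read_state();print(s)
for n in("scene","top","wrist"):
    print(n,r.calibration(n)); cv2.imwrite(f"pics/{n}0.png",r.camera(n)[:,:,::-1])
E
```

```text
pics
{'time': 0.0, 'joint_positions': array([-1.24260343,  0.33290168, -0.06468039,  1.46093983,  0.02158218,
        1.3499196 , -0.08849277]), 'joint_vel': array([-3.73111751e-06, -6.86059083e-04,  5.97900135e-04,  1.92809750e-03,
       -9.96463445e-04,  6.36369197e-05, -1.04920390e-03]), 'joint_torque': array([ 1.93348825e-06, -6.23264909e+01,  2.41359381e-02, -3.89887154e+01,
       -6.15605107e-02,  3.97246750e-02,  1.26785753e-04]), 'ee_pos': array([0.21466075, 0.58658848, 0.24073597]), 'eef_rot': array([ 0.1228708 ,  0.69632891, -0.12390331,  0.69618733]), 'ft_force': array([-0.14070555,  0.23601514, -0.31086601]), 'torque': array([-0.01889648, -0.00166108,  0.03313427]), 'width': 0.08689766969027929}
scene {'fx': 547.8641745417737, 'fy': 547.8641745417737, 'cx': 316.6280155920174, 'cy': 249.64970756167574, 'dist': array([-0.15179192,  0.        ,  0.        ,  0.        ,  0.        ]), 'xyz': array([ 1.40372301, -0.19918849,  0.78208798]), 'orientation': array([0.33924019, 0.27763997, 0.55583665, 0.70631279])}
top {'fx': 456.84054216169096, 'fy': 456.84054216169096, 'cx': 326.19363114355986, 'cy': 247.785162707582, 'dist': array([-0.05383764,  0.        ,  0.        ,  0.        ,  0.        ]), 'xyz': array([0.44650011, 0.02223235, 1.07206971]), 'orientation': array([ 0.04221217, -0.05264989, -0.69577175,  0.71508586])}
wrist {'fx': 431.77468032341613, 'fy': 431.77468032341613, 'cx': 323.16226314025675, 'cy': 247.27449211803972, 'dist': array([-0.08759878,  0.        ,  0.        ,  0.        ,  0.        ]), 'xyz': array([0.13807922, 0.61515551, 0.38361139]), 'orientation': array([-0.12200515, -0.08459822,  0.56630671,  0.8107124 ])}
```

View pics/scene0.png

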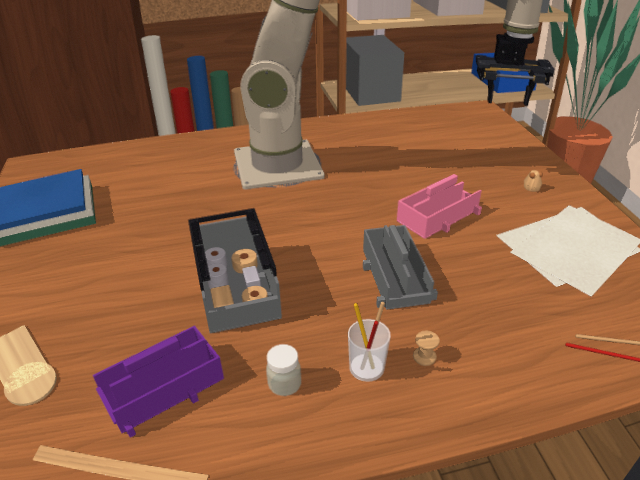

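View pics/top0.png

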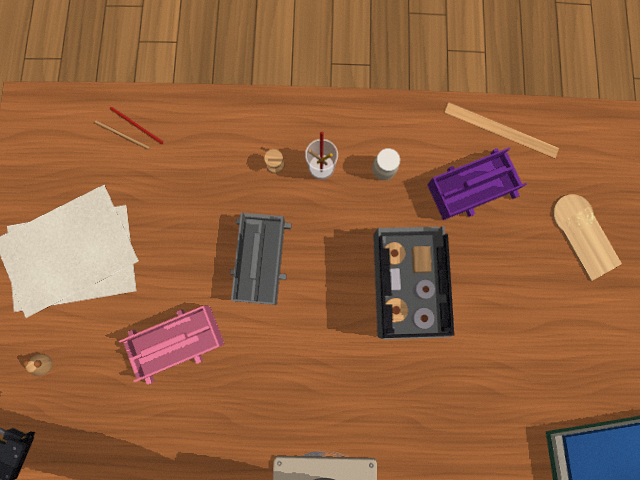

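View pics/wrist0.png

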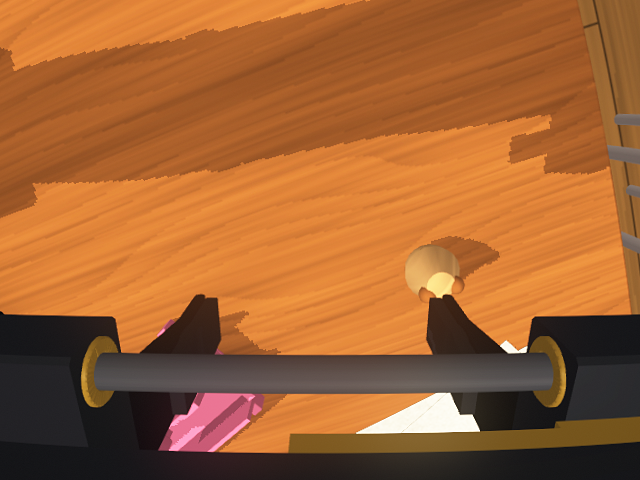

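Run:
```python
import cv2,numpy as np
a=cv2.imread("pics/top0.png")
c=cv2.resize(a[200:320,215:315],None,fx=5,fy=5,interpolation=cv2.INTER_CUBIC)
d=cv2.resize(a[215:350,360:470],None,fx=4.4,fy=4.4,interpolation=cv2.INTER_CUBIC)
cv2.imwrite("pics/c1.png",cv2.convertScaleAbs(c,alpha=1.6)); cv2.imwrite("pics/d1.png",cv2.convertScaleAbs(d,alpha=1.6))
```

```text
(no output)
```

View pics/c1.png

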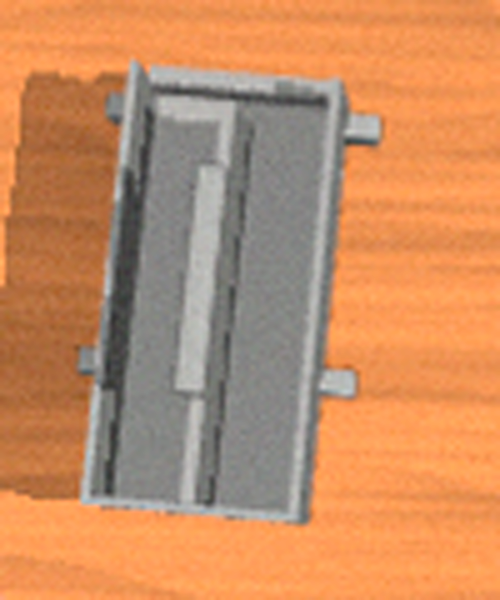

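View pics/d1.png

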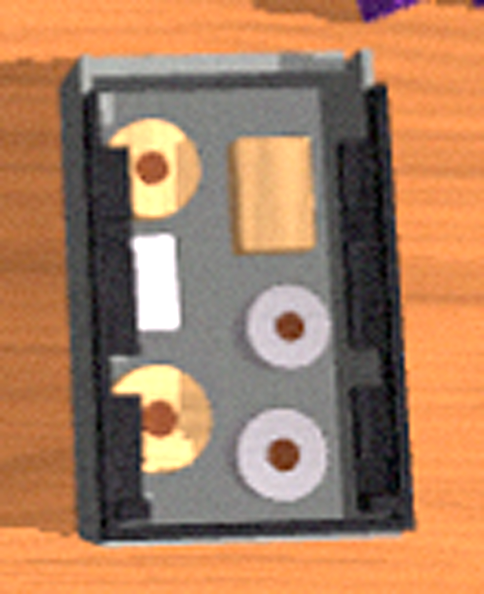

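Run:
```python
import cv2,numpy as np
a=cv2.imread("pics/scene0.png")
c=cv2.resize(a[215:315,350:450],None,fx=6,fy=6,interpolation=cv2.INTER_CUBIC)
d=cv2.resize(a[200:340,180:290],None,fx=4.2,fy=4.2,interpolation=cv2.INTER_CUBIC)
cv2.imwrite("pics/c2.png",cv2.convertScaleAbs(c,alpha=1.6)); cv2.imwrite("pics/d2.png",cv2.convertScaleAbs(d,alpha=1.6))
```

```text
(no output)
```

View pics/c2.png

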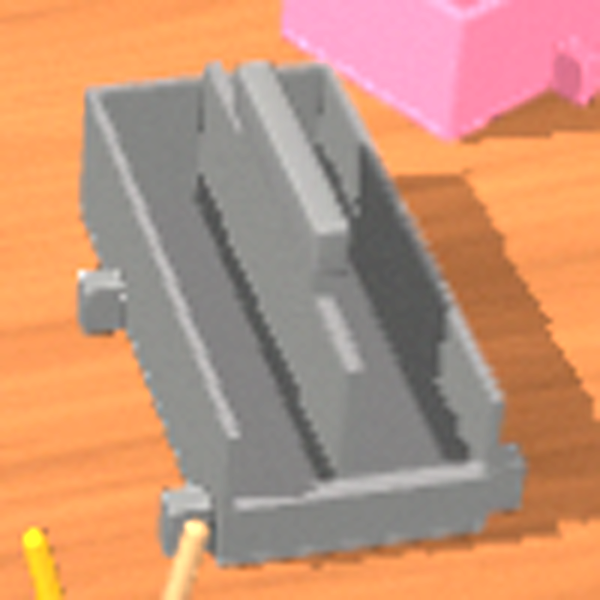

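View pics/d2.png

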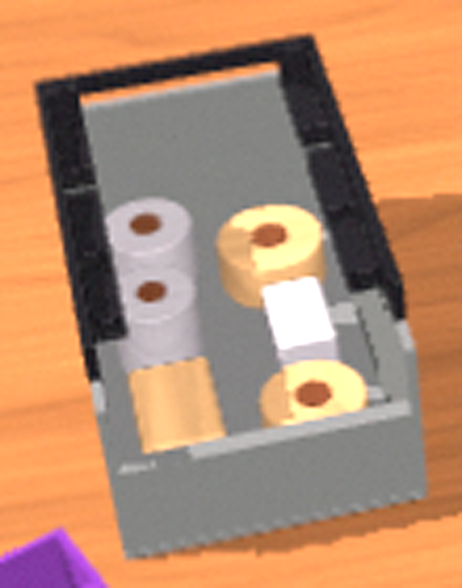

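```bash
cat > h.py <<'E'
import cv2,numpy as np
from scipy.spatial.transform import Rotation as R
from scipy.optimize import least_squares
def proj(P,c):
    P=np.atleast_2d(P); q=R.from_quat(c['orientation']).inv().apply(P-c['xyz'])*[1,-1,-1]
    K=np.array([[c['fx'],0,c['cx']],[0,c['fy'],c['cy']],[0,0,1]])
    return cv2.projectPoints(q.reshape(-1,1,3),np.zeros(3),np.zeros(3),K,c['dist'])[0][:,0]
def pose(p,L): # p=x,y,yaw (+z)
    L=np.atleast_2d(L)/1000.; z=p[3] if len(p)>3 else 0
    return L@R.from_euler('z',p[2]).as_matrix().T+[p[0],p[1],z]
def fit(obs,p0):
    def f(p): return np.concatenate([(proj(pose(p,[o[0] for o in ob]),c)-[o[1] for o in ob]).ravel() for c,ob in obs])
    s=least_squares(f,p0,loss='soft_l1'); return s.x,f(s.x)
E
cat > fit1.py <<'E'
from bench import r
from h import *
S,T=r.calibration("scene"),r.calibration("top")
def tr(l,o,f): return [(a,(o[0]+(b[0]+.5)/f-.5,o[1]+(b[1]+.5)/f-.5)) for a,b in l]
cs=tr([((-100,-48,60),(88,88)),((-100,48,60),(332,66)),((100,-48,60),(238,437)),((100,48,60),(502,403)),((100,-48,0),(218,562)),((50,-7,102),(315,232)),((50,7,102),(350,225)),((-50,-7,102),(237,68)),((-50,7,102),(270,62))],(350,215),6)
ct=tr([((100,48,60),(135,62)),((100,-48,60),(343,80)),((-100,48,60),(83,500)),((-100,-48,60),(303,522)),((50,7,102),(200,165)),((50,-7,102),(225,165)),((-50,7,102),(176,390)),((-50,-7,102),(203,393)),((92,-64,22),(380,117)),((-28,-64,22),(357,370))],(215,200),5)
ts=tr([((120,-73,0),(127,557)),((120,73,0),(425,497)),((120,73,95),(410,343)),((120,-73,95),(95,383))],(180,200),4.2)
tt=tr([((120,-73,95),(370,52)),((120,73,95),(82,55)),((120,73,0),(62,85)),((-120,73,0),(85,540)),((-120,73,95),(103,543))],(360,215),4.4)
for nm,a,b in(("caddy",cs,ct),("tote",ts,tt)):
    for o in([(S,a),(T,b)],[(S,a)],[(T,b)]):
        p,e=fit(o,[.5,.1 if nm=="caddy" else -.2,0]); print(nm,p[:2].round(4),np.degrees(p[2]).round(2)); print(e.reshape(-1,2).round(1).tolist())
E
python3 fit1.py
python3 - <<'E'
from bench import r
from scipy.spatial.transform import Rotation as R
print(R.from_quat(r.read_state()['eef_rot']).as_matrix().round(3))
E
```

```text
caddy [0.5578 0.1619] -3.45
[[-0.7, 0.0], [-0.3, -0.9], [-1.8, 0.5], [0.5, 0.0], [-0.4, 1.6], [-0.2, -0.0], [0.7, 0.3], [-0.7, -1.2], [0.1, -0.9], [-0.7, -0.5], [0.0, -0.4], [-0.4, 0.7], [-1.0, 0.2], [-0.7, -0.9], [0.8, -0.3], [-0.9, 0.4], [0.3, 0.4], [0.3, -0.5], [-0.1, -0.0]]
caddy [0.5579 0.1625] -3.57
[[-0.3, -0.0], [0.0, -0.9], [-1.6, 0.5], [0.7, 0.1], [-0.3, 1.6], [0.1, -0.0], [0.9, 0.3], [-0.4, -1.2], [0.4, -0.9]]
caddy [0.5576 0.1613] -3.32
[[-0.6, -0.4], [0.2, -0.3], [-0.0, 0.8], [-0.6, 0.2], [-0.5, -0.8], [1.0, -0.2], [-0.6, 0.5], [0.6, 0.5], [0.5, -0.5], [0.2, 0.0]]
tote [ 0.5097 -0.182 ] 3.17
[[-0.9, 0.9], [0.3, -0.1], [1.0, 1.1], [-0.5, 7.0], [0.8, -0.2], [-0.1, 0.8], [-0.7, 1.0], [-1.6, -0.2], [0.1, 1.9]]
tote [ 0.5054 -0.1782] 1.63
[[-0.9, -1.3], [0.4, -0.9], [1.1, 0.3], [-0.5, 4.7]]
tote [ 0.5114 -0.1825] 3.24
[[1.0, -0.9], [0.1, 0.1], [-0.5, 0.4], [-1.3, -0.8], [0.4, 1.1]]
[[-0.     0.344  0.939]
 [-0.001  0.939 -0.344]
 [-1.    -0.001  0.   ]]
```

Request:
drive_tool(motion=[[0,-0.56,0.94,-0.07],[0.1,-1.68,2.81,-0.2],[0.2,-3.37,5.62,-0.4],[0.3,-5.33,8.89,-0.63],[0.4,-7.3,12.17,-0.87],[0.5,-9.26,15.45,-1.1],[0.6,-11.23,18.72,-1.33],[0.7,-13.19,22.0,-1.57],[0.8,-15.16,25.28,-1.8],[0.9,-17.12,28.55,-2.03],[1.0,-19.09,31.83,-2.26],[1.1,-21.05,35.11,-2.5],[1.2,-23.02,38.38,-2.73],[1.3,-24.7,41.19,-2.93],[1.4,-26.1,43.53,-3.1],[1.5,-27.23,45.4,-3.23],[1.5,-27.8,46.3,-3.3],[1.5,-28.07,46.81,-3.33],[1.5,-28.07,46.81,-3.33],[1.5,-28.07,46.81,-3.33]], grip=0, force=25)

```text
time: 1.82
ee_pos: [0.5575, 0.1628, 0.2265]
eef_rot: [0.021, 0.707, -0.021, 0.707]
ft_force: [0.2, 0.0, 0.2]
width: 0.0871
```

Run:
```python
from bench import r
from h import *
s=r.read_state();print(s['joint_positions'].round(3),s['ee_pos'])
print(R.from_quat(s['eef_rot']).as_matrix().round(3))
c=r.calibration("wrist");a=r.camera("wrist")[:,:,::-1].copy()
p=[.5578,.1619,np.radians(-3.45)]
for x,y,z in[(50,7,102),(50,-7,102),(-50,7,102),(-50,-7,102),(-100,48,60),(-100,-48,60),(100,48,60),(100,-48,60)]:
    u=proj(pose(p,(x,y,z)),c)[0];cv2.circle(a,tuple(int(v) for v in u),4,(0,0,255),1);print(x,y,z,u.round(0))
cv2.imwrite("pics/w1.png",cv2.convertScaleAbs(a,alpha=1.3))
```

```text
[-0.588  0.242  0.267  1.618 -0.066  1.29   1.201] [0.55748477 0.16280756 0.22647109]
[[-0.     0.06   0.998]
 [ 0.     0.998 -0.06 ]
 [-1.     0.    -0.   ]]
50 7 102 [331. 317.]
50 -7 102 [311. 317.]
-50 7 102 [332. 169.]
-50 -7 102 [309. 169.]
-100 48 60 [391.  89.]
-100 -48 60 [251.  89.]
100 48 60 [380. 349.]
100 -48 60 [262. 350.]
```

View pics/w1.png

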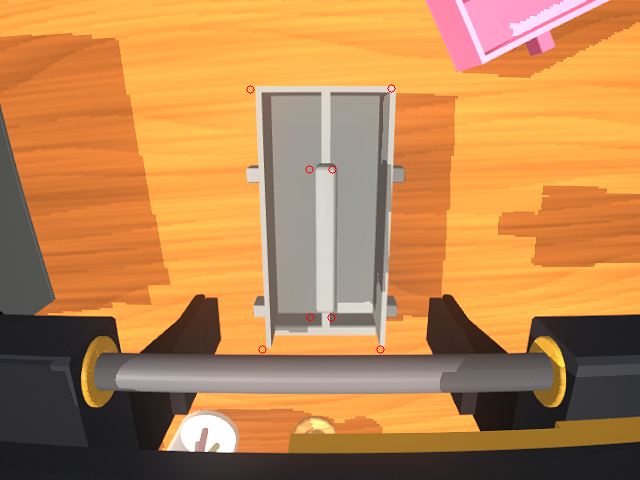

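Request:
drive_tool(motion=[[0.5,0.05,0,0],[1.5,0.1,-0.05,0],[3.2,0.15,-0.1,0],[5.2,0.15,-0.1,0],[7.2,0.15,-0.1,0],[9.0,0.15,-0.1,0],[10.5,0.15,-0.1,0],[11.7,0.15,-0.1,0],[12.6,0.15,-0.1,0],[13.2,0.15,-0.1,0],[13.6,0.15,-0.1,0],[13.6,0.15,-0.1,0]])

```text
time: 2.87
ee_pos: [0.5568, 0.1641, 0.09]
eef_rot: [0.021, 0.707, -0.021, 0.707]
ft_force: [0.3, 0.2, -1.0]
width: 0.0872
```

Request:
drive_tool(motion=[[0,0,0,0],[0,0,0,0],[0,0,0,0],[0,0,0,0],[0,0,0,0],[0,0,0,0],[0,0,0,0],[0,0,0,0],[0,0,0,0],[0,0,0,0]], grip=255, force=30)

```text
time: 3.7
ee_pos: [0.557, 0.164, 0.0905]
eef_rot: [0.021, 0.707, -0.021, 0.707]
ft_force: [-0.2, 0.4, -0.1]
width: 0.0279
```

Request:
drive_tool(motion=[[0,0,0,0],[0,0,0,0],[0,0,0,0],[0,0,0,0],[0,0,0,0]])

```text
time: 4.12
ee_pos: [0.5569, 0.1641, 0.0904]
eef_rot: [0.021, 0.707, -0.021, 0.707]
ft_force: [0.1, 0.3, -1.5]
width: 0.0139
```

Request:
drive_tool(motion=[[0,0,0,0],[-0.3,0,0,0],[-0.8,0,0,0],[-1.6,0,0,0],[-2.8,0,0,0],[-4.4,0,0,0],[-6.4,0,0,0],[-8.6,0,0,0],[-10.8,0,0,0],[-13.0,0,0,0],[-15.2,0,0,0],[-17.2,0,0,0],[-18.8,0,0,0],[-20,0,0,0],[-20.7,0,0,0],[-21,0,0,0],[-21,0,0,0],[-21,0,0,0]])

```text
time: 5.62
ee_pos: [0.5567, 0.1639, 0.2997]
eef_rot: [0.021, 0.707, -0.021, 0.706]
ft_force: [0.1, 0.4, -3.5]
width: 0.0144
```

Run:
```python
from bench import r
from h import *
s=r.read_state();print(s['joint_positions'].round(3),s['ee_pos'],s['ft_force'],s['torque'])
cv2.imwrite("pics/s2.png",r.camera("scene")[:,:,::-1]);cv2.imwrite("pics/w2.png",r.camera("wrist")[:,:,::-1])
```

```text
[-0.596  0.207  0.274  1.506 -0.056  1.437  1.19 ] [0.55670555 0.16394823 0.29973124] [ 0.08781791  0.4040059  -3.54325919] [0.01246401 0.0341396  0.02175564]
```

View pics/s2.png

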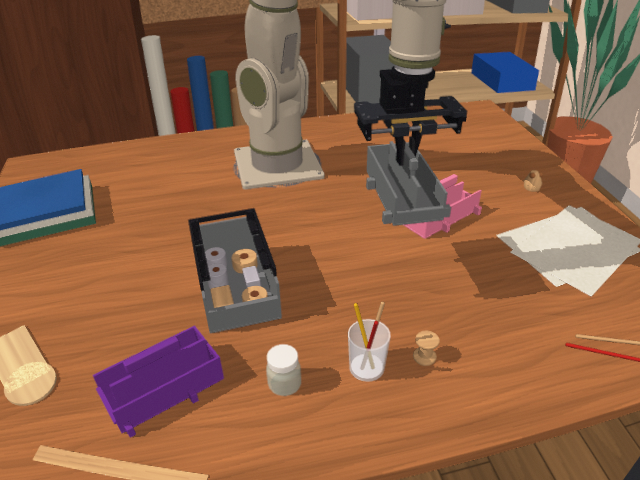

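View pics/w2.png

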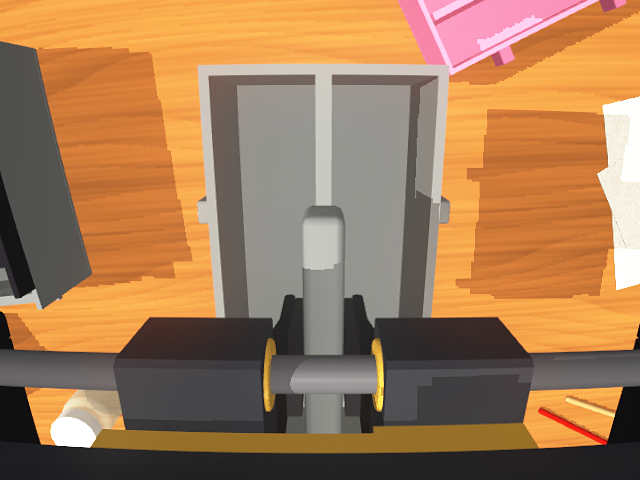

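Run:
```python
from bench import r
from h import *
s=r.read_state();c=r.calibration("wrist");S=r.calibration("scene")
a=cv2.imread("pics/s2.png");cv2.imwrite("pics/s2c.png",cv2.convertScaleAbs(cv2.resize(a[100:240,350:470],None,fx=5,fy=4.2,interpolation=cv2.INTER_CUBIC),alpha=1.5))
z=.2093
obs=[((-100,-48,60),(198,65)),((-100,48,60),(449,65)),((-34-6,-64,22),(197,199)),((-40,64,22),(451,198))]
def f(p): return (proj(pose([p[0],p[1],p[2],z],[o[0] for o in obs]),c)-[o[1] for o in obs]).ravel()
q=least_squares(f,[.5567,.164,-.06],loss='soft_l1');print(q.x,f(q.x).reshape(-1,2).round(1))
a=cv2.imread("pics/w2.png");cv2.imwrite("pics/w2c.png",cv2.convertScaleAbs(cv2.resize(a[50:230,185:465],None,fx=2.8,fy=2.8,interpolation=cv2.INTER_CUBIC),alpha=1.3))
```

```text
[ 0.55558011  0.16477013 -0.05959544] [[-0.9 -0.6]
 [ 1.2 -0.9]
 [-1.5  2.1]
 [ 0.9  2.8]]
```

View pics/w2c.png

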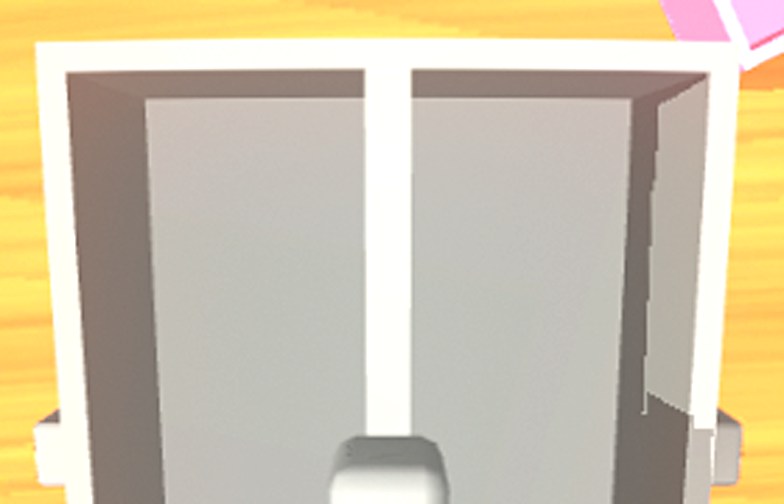

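View pics/s2c.png

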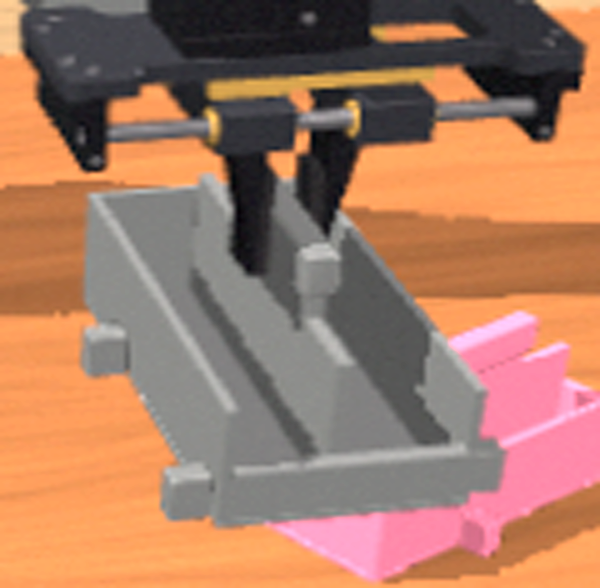

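```bash
cat > ov.py <<'E'
from h import *
def wire(img,c,p,col=(0,255,0),f=5,o=(0,0)):
    Ls=[]
    for y in(-73,73):
        Ls+=[((120,y,0),(120,y,95)),((-120,y,0),(120,y,0)),((-120,y,0),(-120,y,95)),((-120,y,95),(120,y,95))]
    for x,z in((120,0),(120,55),(-120,0),(-120,95)): Ls.append(((x,-73,z),(x,73,z)))
    for a,b in Ls:
        u=proj(pose(p,[a,b]),c); u=(u+.5-np.array(o))*f-.5
        cv2.line(img,tuple(int(v) for v in u[0]),tuple(int(v) for v in u[1]),col,1)
E
python3 - <<'E'
from bench import r
from ov import *
p=[.5105,-.1822,np.radians(3.2)]
for n,f,o,s in(("scene","pics/scene0.png",(180,200),(110,140)),("top","pics/top0.png",(360,215),(110,135))):
    a=cv2.imread(f)[o[1]:o[1]+s[1],o[0]:o[0]+s[0]]
    a=cv2.convertScaleAbs(cv2.resize(a,None,fx=4.2,fy=4.2,interpolation=cv2.INTER_CUBIC),alpha=1.6)
    wire(a,r.calibration(n),p,f=4.2,o=o);cv2.imwrite(f"pics/ov_{n}.png",a)
a=np.hstack([cv2.imread("pics/ov_scene.png"),cv2.resize(cv2.imread("pics/ov_top.png"),(462,588))])  # top stretched
b=cv2.imread("pics/ov_top.png");t=np.zeros((588,924,3),np.uint8);t[:,:462]=cv2.imread("pics/ov_scene.png")[:588];t[:b.shape[0],462:]=b[:,:462]
cv2.imwrite("pics/ov.png",cv2.resize(t,(800,509)))
E
```

```text
(no output)
```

View pics/ov_scene.png

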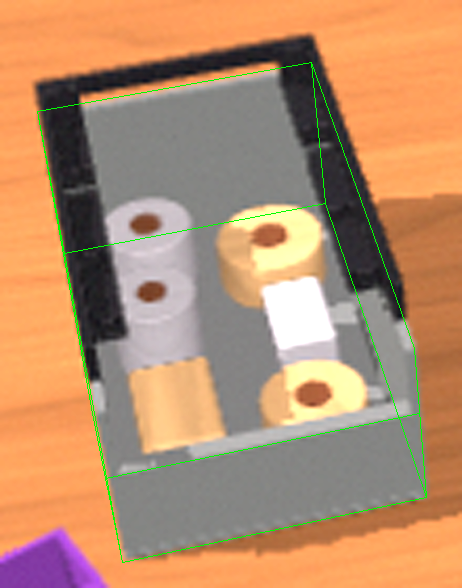

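View pics/ov_top.png

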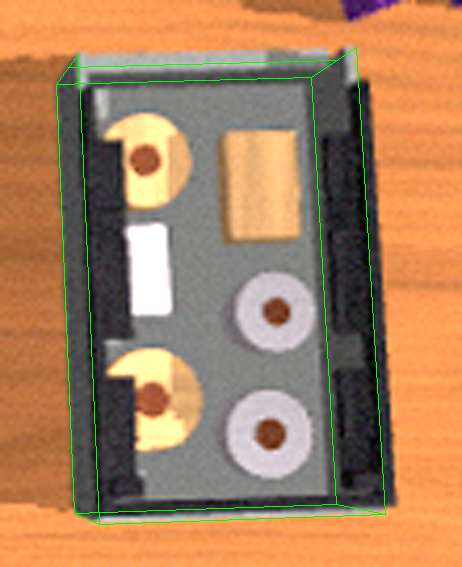

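Run:
```python
from bench import r
from ov import *
p=[.511,-.182,np.radians(3.15)]
for n,o in(("scene",(180,200)),("top",(360,215))):
    for pt in[(77,-52,107),(77,52,107),(-25,52,107),(-25,-52,107),(-43,52,107),(-43,-52,107),(-103,52,121),(-103,-52,121),(-78,0,107),(-68,0,107)]:
        print(n,pt,((proj(pose(p,pt),r.calibration(n))[0]+.5-o)*4.2-.5).round(0))
q=np.array(p)
for nm,L in(("ridge",(18,0,107)),("seat",(0,0,99))): print(nm,pose(p,L))
```

```text
scene (77, -52, 107) [123. 323.]
scene (77, 52, 107) [347. 280.]
scene (-25, 52, 107) [305. 154.]
scene (-25, -52, 107) [ 96. 192.]
scene (-43, 52, 107) [298. 133.]
scene (-43, -52, 107) [ 92. 171.]
scene (-103, 52, 121) [274.  46.]
scene (-103, -52, 121) [74. 82.]
scene (-78, 0, 107) [185. 113.]
scene (-68, 0, 107) [188. 124.]
top (77, -52, 107) [328. 126.]
top (77, 52, 107) [126. 131.]
top (-25, 52, 107) [135. 332.]
top (-25, -52, 107) [340. 326.]
top (-43, 52, 107) [137. 368.]
top (-43, -52, 107) [342. 362.]
top (-103, 52, 121) [147. 490.]
top (-103, -52, 121) [356. 483.]
top (-78, 0, 107) [243. 435.]
top (-68, 0, 107) [242. 415.]
ridge [[ 0.5289728 -0.1810109  0.107    ]]
seat [[ 0.511 -0.182  0.099]]
```

Request:
drive_tool(motion=[[0,-0.2,0,0.2],[0,-0.8,0,0.6],[0,-1.9,0,1.3],[0,-3.5,-0.1,2.3],[0,-5.5,-0.1,3.4],[0,-7.7,-0.2,4.6],[0,-10.0,-0.2,5.8],[0,-12.3,-0.3,7.0],[0,-14.6,-0.3,8.2],[0,-16.9,-0.4,9.4],[0,-19.2,-0.4,10.6],[0,-21.5,-0.5,11.8],[0,-23.8,-0.5,13.0],[0,-26.1,-0.6,14.2],[0,-28.4,-0.6,15.4],[0,-30.5,-0.7,16.6],[0,-32.3,-0.7,17.7],[0,-33.6,-0.7,18.8],[0,-34.4,-0.7,19.9],[0,-34.6,-0.7,21.0]])

```text
time: 7.38
ee_pos: [0.5284, -0.1831, 0.3002]
eef_rot: [-0.575, -0.411, 0.576, -0.411]
ft_force: [0.0, 0.8, -3.7]
width: 0.0136
```

Request:
drive_tool(motion=[[0,0,0,1.2],[0,0,0,2.4],[0,0,0,3.6],[0,0,0,4.8],[0,0,0,6.0],[0,0,0,7.2],[0,0,0,8.4],[0,0,0,9.6],[0,0,0,10.8],[0,0,0,11.9],[0,0,0,12.7],[0,0,0,13.3],[0,0,0,13.6],[0,0,0,13.68],[0,0,0,13.68],[0,0,0,13.68],[0,0,0,13.68],[0,0,0,13.68]])

```text
time: 8.88
ee_pos: [0.5292, -0.1809, 0.3005]
eef_rot: [-0.707, -0.02, 0.707, -0.02]
ft_force: [0.2, -0.1, -3.4]
width: 0.0138
```

Run:
```python
from bench import r
from h import *
s=r.read_state();print(s['time'],s['joint_positions'].round(3),s['ee_pos'],s['ft_force'],s['torque'])
print(R.from_quat(s['eef_rot']).as_matrix().round(4))
for n in("scene","wrist","top"): cv2.imwrite(f"pics/{n}3.png",cv2.convertScaleAbs(r.camera(n)[:,:,::-1],alpha=1.2))
```

```text
8.8833 [-0.432  0.185  0.788  1.582 -0.132  1.43  -1.15 ] [ 0.5291551  -0.18090861  0.30046441] [ 0.1538651  -0.06175368 -3.42009392] [-0.06179052  0.21091837 -0.02432198]
[[-1.000e-04  5.530e-02 -9.985e-01]
 [ 1.000e-04 -9.985e-01 -5.530e-02]
 [-1.000e+00 -1.000e-04  0.000e+00]]
```

View pics/scene3.png

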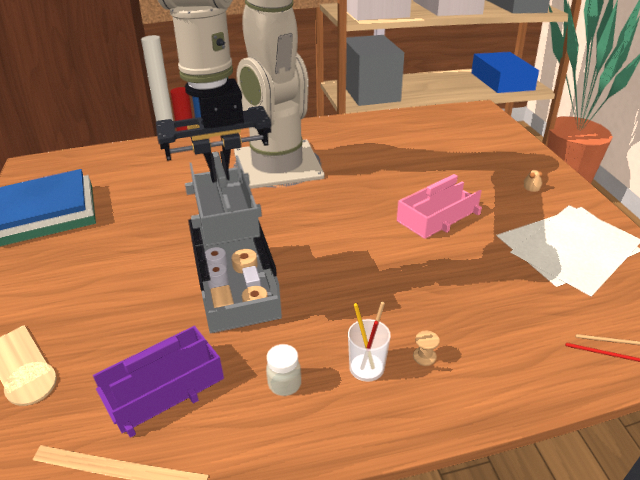

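View pics/wrist3.png

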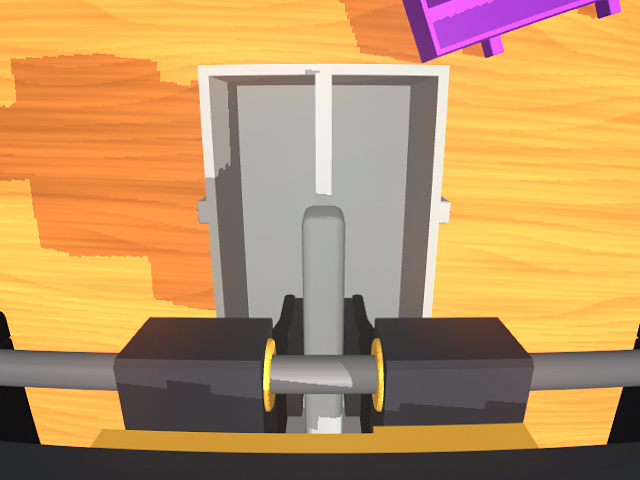

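View pics/top3.png

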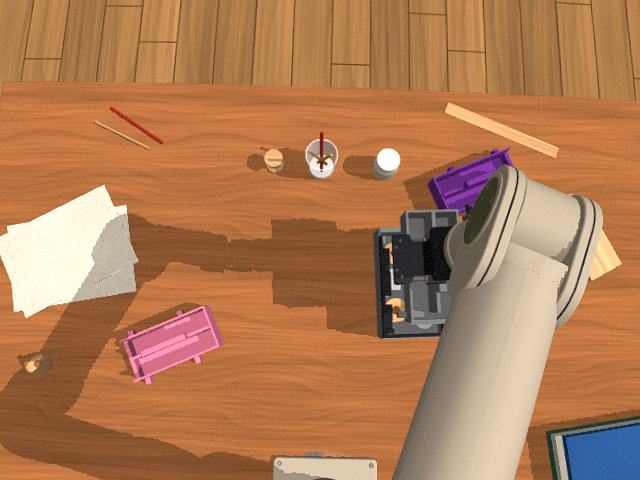

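Request:
drive_tool(motion=[[0.3,0,0,0],[1.0,-0.05,0,0],[2.0,-0.1,0,0],[3.2,-0.1,0,0],[4.5,-0.1,0,0],[5.7,-0.1,0,0],[6.8,-0.1,0,0],[7.7,-0.1,0,0],[8.4,-0.1,0,0],[8.8,-0.1,0,0],[9.0,-0.1,0,0],[9.0,-0.1,0,0],[9.0,-0.1,0,0]])

```text
time: 10.12
ee_pos: [0.5294, -0.18, 0.2109]
eef_rot: [0.707, 0.019, -0.707, 0.019]
ft_force: [-0.5, 0.4, -2.5]
width: 0.0138
```

Run:
```python
from bench import r
from h import *
s=r.read_state();print(s['time'],s['ee_pos'],s['ft_force'])
a=r.camera("scene")[:,:,::-1];cv2.imwrite("pics/s4.png",a)
o=(170,130)
cv2.imwrite("pics/s4c.png",cv2.convertScaleAbs(cv2.resize(a[130:270,170:300],None,fx=4.2,fy=4.2,interpolation=cv2.INTER_CUBIC),alpha=2))
```

```text
10.1167 [ 0.52938645 -0.18000438  0.21092353] [-0.52244819  0.38366148 -2.46929304]
```

View pics/s4c.png

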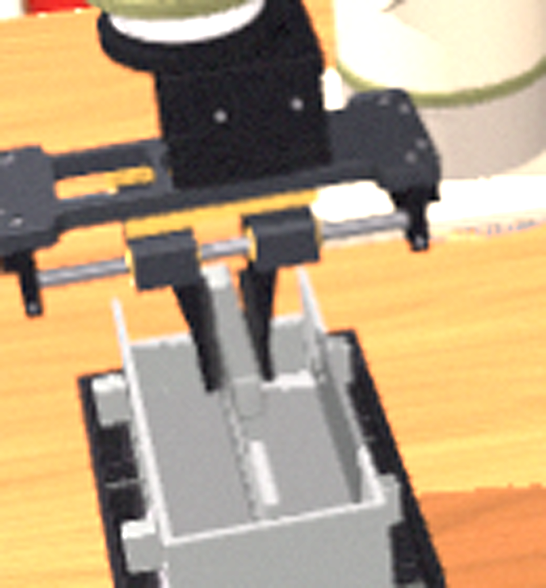

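Run:
```python
from bench import r
from h import *
c=r.calibration("scene");s=r.read_state()
a=cv2.imread("pics/s4.png");f=6
p=[.5294,-.180,np.pi+np.radians(3.17),.2109-.0905]
t=[.511,-.182,np.radians(3.15)]
for nm,o in(("L",(185,205)),("R",(240,195))):
    b=cv2.convertScaleAbs(cv2.resize(a[o[1]:o[1]+75,o[0]:o[0]+65],None,fx=f,fy=f,interpolation=cv2.INTER_CUBIC),alpha=2.2)
    def L(p,A,B,col):
        u=((proj(pose(p,[A,B]),c)+.5-o)*f-.5).astype(int);cv2.line(b,tuple(map(int,u[0])),tuple(map(int,u[1])),col,1)
    for sg in(1,-1):
      for x in(86,-34):
        q=[(x+6,64*sg),(x-6,64*sg),(x-6,48*sg)]
        for z in(0,22):
            for i in range(2): L(p,(*q[i],z),(*q[i+1],z),(0,255,0))
        for i in range(3): L(p,(*q[i],0),(*q[i],22),(0,255,0))
      L(p,(-100,48*sg,60),(100,48*sg,60),(0,255,0))
      for y,z in((67.5,107),): L(t,(-112,y*sg,z),(80,y*sg,z),(0,0,255))
    L(p,(-100,48,60),(-100,-48,60),(0,255,0))
    cv2.imwrite(f"pics/f{nm}.png",b)
cv2.imwrite("pics/f.png",np.hstack([cv2.imread("pics/fL.png"),cv2.imread("pics/fR.png")]))
```

```text
(no output)
```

View pics/f.png

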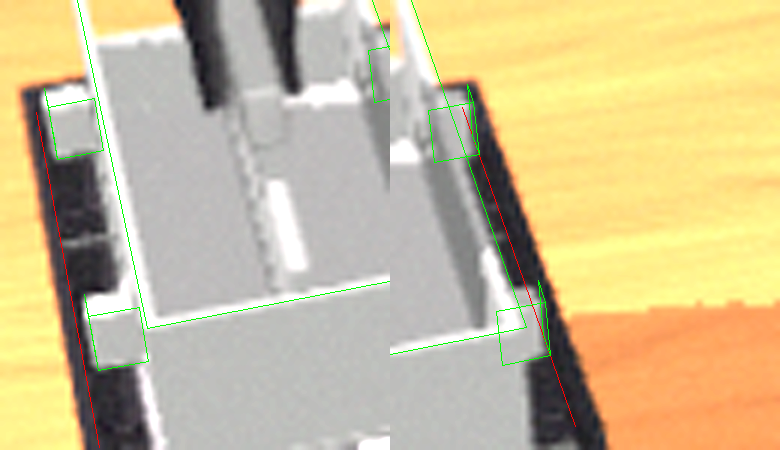

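Request:
drive_tool(motion=[[0.2,0,0,0],[0.5,0,0,0],[0.8,0,0,0],[1.0,0,0,0],[1.1,0,0,0],[1.15,0,0,0],[1.2,0,0,0],[1.25,0,0,0],[1.25,0,0,0]])

```text
time: 10.92
ee_pos: [0.5292, -0.1799, 0.198]
eef_rot: [0.707, 0.019, -0.707, 0.019]
ft_force: [0.6, 0.6, -2.0]
width: 0.0134
```

Request:
drive_tool(motion=[[0.03,0,0,0],[0.06,0,0,0],[0.09,0,0,0],[0.09,0,0,0],[0.09,0,0,0]])

```text
time: 11.33
ee_pos: [0.5292, -0.1799, 0.1974]
eef_rot: [0.707, 0.019, -0.707, 0.019]
ft_force: [-1.7, 0.6, 2.3]
width: 0.0137
```

Request:
drive_tool(motion=[[-0.03,0,0.05,0],[-0.03,0,0.15,0],[-0.03,0,0.25,0],[-0.03,0,0.35,0],[-0.03,0,0.45,0],[-0.03,0,0.55,0],[-0.03,0,0.65,0],[-0.03,0,0.7,0]])

```text
time: 12.0
ee_pos: [0.522, -0.1803, 0.1974]
eef_rot: [0.707, 0.019, -0.707, 0.019]
ft_force: [0.5, 1.0, -2.6]
width: 0.014
```

Request:
drive_tool(motion=[[0,0,0.05,0],[0,0,0.1,0],[0,0,0.15,0],[0,0,0.2,0],[0,0,0.25,0],[0,0,0.3,0]])

```text
time: 12.5
ee_pos: [0.5191, -0.1804, 0.1974]
eef_rot: [0.707, 0.019, -0.707, 0.019]
ft_force: [0.4, 0.2, -1.6]
width: 0.0134
```

Request:
drive_tool(motion=[[0.02,0,0.05,0],[0.02,0,0.1,0],[0.02,0,0.15,0],[0.02,0,0.2,0],[0.02,0,0.25,0],[0.02,0,0.3,0]])

```text
time: 13.0
ee_pos: [0.5163, -0.1806, 0.1974]
eef_rot: [0.707, 0.019, -0.707, 0.019]
ft_force: [3.1, 0.1, 0.3]
width: 0.0138
```

Request:
drive_tool(motion=[[0,0,0.05,0],[0,0,0.1,0],[0,0,0.15,0],[0,0,0.2,0],[0,0,0.2,0]])

```text
time: 13.42
ee_pos: [0.5143, -0.1807, 0.1974]
eef_rot: [0.707, 0.019, -0.707, 0.019]
ft_force: [2.4, -0.4, 1.5]
width: 0.0135
```

Request:
drive_tool(motion=[[0,0,0.05,0],[0,0,0.1,0],[0,0,0.15,0],[0,0,0.2,0],[0,0,0.2,0]])

```text
time: 13.83
ee_pos: [0.5122, -0.1809, 0.1974]
eef_rot: [0.707, 0.019, -0.707, 0.019]
ft_force: [2.0, -0.1, 3.2]
width: 0.0136
```

Request:
drive_tool(motion=[[-0.03,0,0.05,0],[-0.03,0,0.1,0],[-0.03,0,0.15,0],[-0.03,0,0.2,0],[-0.03,0,0.2,0]])

```text
time: 14.25
ee_pos: [0.5099, -0.1809, 0.1974]
eef_rot: [-0.707, -0.019, 0.707, -0.019]
ft_force: [2.6, -0.1, 0.2]
width: 0.0139
```

Request:
drive_tool(motion=[[0,0,0.04,0],[0,0,0.08,0],[0,0,0.12,0],[0,0,0.12,0]])

```text
time: 14.58
ee_pos: [0.5087, -0.181, 0.1973]
eef_rot: [-0.707, -0.02, 0.707, -0.019]
ft_force: [1.7, -1.6, -0.5]
width: 0.0133
```

Request:
drive_tool(motion=[[0,0,0.04,0],[0,0,0.08,0],[0,0,0.12,0],[0,0,0.12,0]])

```text
time: 14.92
ee_pos: [0.5072, -0.1811, 0.1971]
eef_rot: [-0.706, -0.019, 0.707, -0.019]
ft_force: [-0.5, -0.7, -2.7]
width: 0.0138
```

Request:
drive_tool(motion=[[0,0,0.04,0],[0,0,0.08,0],[0,0,0.12,0],[0,0,0.12,0]])

```text
time: 15.25
ee_pos: [0.5064, -0.1812, 0.1975]
eef_rot: [-0.707, -0.019, 0.707, -0.019]
ft_force: [-0.4, -0.5, -3.6]
width: 0.0135
```

Request:
drive_tool(motion=[[0,0,0.03,0],[0,0,0.06,0],[0,0,0.08,0],[0,0,0.08,0]])

```text
time: 15.58
ee_pos: [0.5057, -0.1812, 0.1975]
eef_rot: [-0.707, -0.019, 0.707, -0.019]
ft_force: [-0.2, 0.3, -3.3]
width: 0.0135
```

Request:
drive_tool(motion=[[0,0,0.03,0],[0,0,0.06,0],[0,0,0.08,0],[0,0,0.08,0]])

```text
time: 15.92
ee_pos: [0.5049, -0.1812, 0.1975]
eef_rot: [-0.707, -0.019, 0.707, -0.019]
ft_force: [-0.2, -0.4, -2.5]
width: 0.0135
```

Request:
drive_tool(motion=[[0,0,0.03,0],[0,0,0.06,0],[0,0,0.06,0],[0,0,0.06,0]])

```text
time: 16.25
ee_pos: [0.5044, -0.1813, 0.1975]
eef_rot: [0.707, 0.019, -0.707, 0.019]
ft_force: [1.0, 0.1, -3.5]
width: 0.0135
```

Run:
```python
from bench import r
from h import *
s=r.read_state();print(s['time'],s['ee_pos'],s['ft_force'],s['torque'])
a=r.camera("scene")[:,:,::-1];cv2.imwrite("pics/s5.png",a)
cv2.imwrite("pics/s5c.png",cv2.convertScaleAbs(cv2.resize(a[180:290,175:300],None,fx=5,fy=5,interpolation=cv2.INTER_CUBIC),alpha=2))
```

```text
16.25 [ 0.50435235 -0.18125342  0.19750501] [ 0.99704705  0.13422149 -3.50413946] [-0.03225948  0.13825447  0.02103959]
```

View pics/s5c.png

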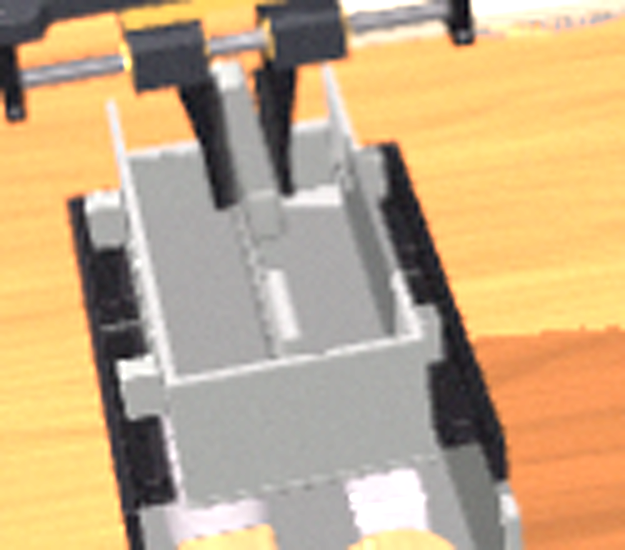

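Request:
drive_tool(motion=[[0,0,0.03,0],[0,0,0.05,0],[0,0,0.05,0],[0,0,0.05,0]])

```text
time: 16.63
ee_pos: [0.5041, -0.1813, 0.1976]
eef_rot: [0.707, 0.019, -0.707, 0.019]
ft_force: [1.2, -0.3, -2.6]
width: 0.0136
```

Request:
drive_tool(motion=[[0,0,0.02,0],[0,0,0.04,0],[0,0,0.04,0],[0,0,0.04,0]])

```text
time: 16.97
ee_pos: [0.5039, -0.1813, 0.1978]
eef_rot: [0.707, 0.019, -0.706, 0.02]
ft_force: [3.1, 0.7, -0.7]
width: 0.0139
```

Request:
drive_tool(motion=[[0,0,0.03,0],[0,0,0.03,0],[0,0,0.03,0]])

```text
time: 17.22
ee_pos: [0.5038, -0.1813, 0.1979]
eef_rot: [0.707, 0.019, -0.706, 0.02]
ft_force: [4.9, -0.7, -0.2]
width: 0.0136
```

Request:
drive_tool(motion=[[0,0,-0.06,0],[0,0,-0.1,0],[0.03,0,-0.1,0],[0.1,0,-0.1,0],[0.2,0,-0.1,0],[0.3,0,-0.1,0],[0.3,0,-0.1,0]])

```text
time: 17.8
ee_pos: [0.504, -0.1812, 0.1942]
eef_rot: [-0.707, -0.019, 0.707, -0.019]
ft_force: [2.7, -0.3, -1.6]
width: 0.0138
```

Request:
drive_tool(motion=[[0.08,0,0,0],[0.16,0,0,0],[0.24,0,0,0],[0.32,0,0,0],[0.36,0,0,0],[0.36,0,0,0],[0.36,0,0,0]])

```text
time: 18.38
ee_pos: [0.5041, -0.1813, 0.1908]
eef_rot: [-0.707, -0.019, 0.707, -0.019]
ft_force: [2.4, -0.1, -1.5]
width: 0.014
```

Request:
drive_tool(motion=[[0.03,0,0,0],[0.06,0,0,0],[0.09,0,0,0],[0.09,0,0,0]])

```text
time: 18.72
ee_pos: [0.5041, -0.1813, 0.19]
eef_rot: [-0.707, -0.019, 0.707, -0.019]
ft_force: [2.2, -0.1, -2.5]
width: 0.014
```

Request:
drive_tool(motion=[[0.03,0,0,0],[0.06,0,0,0],[0.09,0,0,0],[0.09,0,0,0]])

```text
time: 19.05
ee_pos: [0.5042, -0.1813, 0.1894]
eef_rot: [0.707, 0.019, -0.707, 0.019]
ft_force: [0.8, -0.5, 2.8]
width: 0.0139
```

Run:
```python
from bench import r
from h import *
s=r.read_state();print(s['time'],s['ee_pos'],s['ft_force'],s['torque'])
a=r.camera("scene")[:,:,::-1];cv2.imwrite("pics/s6.png",a)
cv2.imwrite("pics/s6c.png",cv2.convertScaleAbs(cv2.resize(a[180:290,175:300],None,fx=5,fy=5,interpolation=cv2.INTER_CUBIC),alpha=2))
```

```text
19.05 [ 0.50421246 -0.18134592  0.18936672] [ 0.77115213 -0.49210128  2.80175704] [ 0.10549701 -0.08295117 -0.05090749]
```

View pics/s6c.png

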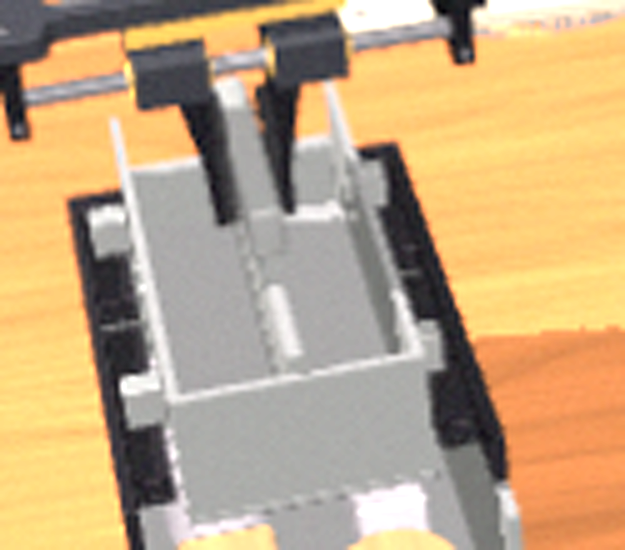

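The caddy has dropped 8 mm into the seats: its feet are at (108,230) and (143,398) on the left and (372,185) and (430,345) on the right. Releasing it now.

Request:
drive_tool(motion=[[-0.02,0,0,0],[-0.02,0,0,0],[-0.02,0,0,0],[-0.02,0,0,0],[-0.02,0,0,0],[-0.02,0,0,0],[-0.02,0,0,0],[-0.02,0,0,0],[-0.02,0,0,0],[-0.02,0,0,0],[-0.02,0,0,0],[-0.02,0,0,0]], grip=0)

```text
time: 20.1
ee_pos: [0.5042, -0.1813, 0.1893]
eef_rot: [0.707, 0.019, -0.707, 0.019]
ft_force: [-1.1, -0.2, 1.1]
width: 0.0835
```

Request:
drive_tool(motion=[[-0.1,0,0,0],[-0.4,0,0,0],[-1,0,0,0],[-2,0,0,0],[-3.2,0,0,0],[-4.6,0,0,0],[-6.2,0,0,0],[-8,0,0,0],[-10,0,0,0],[-12,0,0,0],[-13.4,0,0,0],[-14.4,0,0,0],[-15,0,0,0],[-15,0,0,0],[-15,0,0,0]])

```text
time: 21.35
ee_pos: [0.5041, -0.1813, 0.3391]
eef_rot: [-0.707, -0.019, 0.707, -0.019]
ft_force: [0.1, -0.3, -0.5]
width: 0.0867
```

Run:
```python
from bench import r
from h import *
s=r.read_state();print(s['time'],s['ee_pos'],s['ft_force'])
w=r.calibration("wrist")
a=r.camera("scene")[:,:,::-1].copy();b=r.camera("wrist")[:,:,::-1]
cv2.imwrite("pics/s7.png",a);cv2.imwrite("pics/w7.png",b)
c=r.calibration("scene");o=(175,180);f=5
z=cv2.convertScaleAbs(cv2.resize(a[180:300,175:300],None,fx=f,fy=f,interpolation=cv2.INTER_CUBIC),alpha=1.8)
p=[.5042,-.1813,np.pi+np.radians(3.17),.099]
def L(p,A,B,col):
    u=((proj(pose(p,[A,B]),c)+.5-o)*f-.5).astype(int);cv2.line(z,tuple(map(int,u[0])),tuple(map(int,u[1])),col,1)
for A,B in[((-100,48,60),(100,48,60)),((-100,-48,60),(100,-48,60)),((-100,48,60),(-100,-48,60)),((100,48,30),(100,-48,30)),((-50,7,102),(50,7,102)),((-50,-7,102),(50,-7,102))]+[((x,64*s,22),(x,64*s,0)) for x in(80,92,-40,-28) for s in(1,-1)]: L(p,A,B,(0,255,0))
t=[.511,-.182,np.radians(3.15)]
for A,B in[((120,-73,0),(120,73,0)),((120,-73,0),(120,-73,95)),((120,73,0),(120,73,95))]: L(t,A,B,(0,0,255))
cv2.imwrite("pics/s7c.png",z)
d=cv2.absdiff(cv2.imread("pics/scene0.png"),a)[290:335,195:290];print("tote front diff",d.mean())
```

```text
21.35 [ 0.50408214 -0.18127183  0.33911904] [ 0.06925153 -0.34725492 -0.54931957]
tote front diff 4.149005847953217
```

View pics/s7c.png

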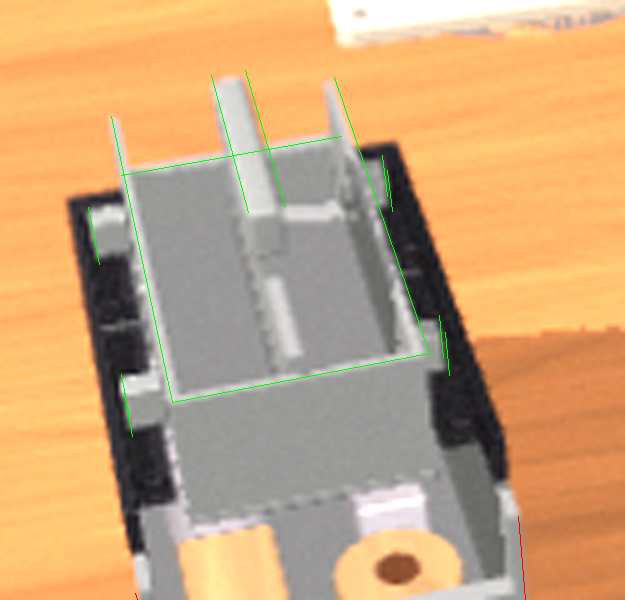

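View pics/w7.png

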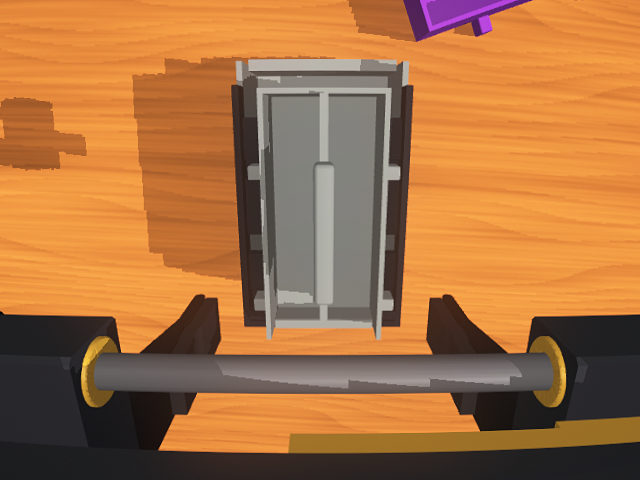

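View pics/s7.png

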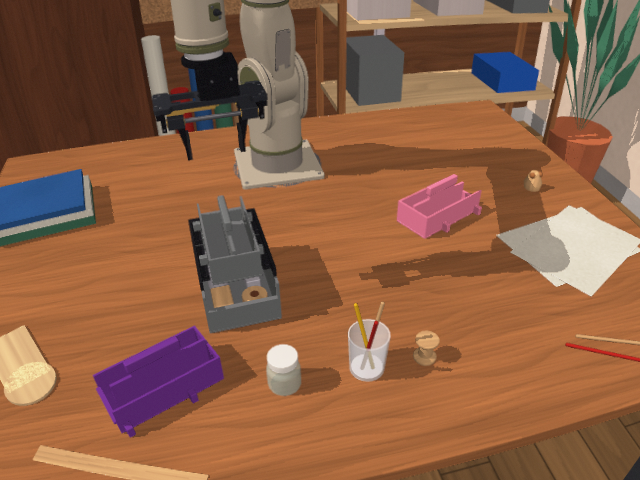

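Run:
```python
from bench import r
from h import *
g=lambda f:cv2.imread(f,0)
A,B=g("pics/scene0.png"),g("pics/s7.png")
for nm,(y0,y1,x0,x1) in dict(tote_front=(300,330,200,285),cup=(320,385,340,395)).items():
    t=A[y0:y1,x0:x1];m=cv2.matchTemplate(cv2.resize(B[y0-6:y1+6,x0-6:x1+6],None,fx=4,fy=4,interpolation=3),cv2.resize(t,None,fx=4,fy=4,interpolation=3),cv2.TM_CCOEFF_NORMED)
    _,v,_,l=cv2.minMaxLoc(m);print(nm,v,l[0]/4-6,l[1]/4-6)
r.close_job();print(r.read_state()['time'])
```

```text
tote_front 0.9954235553741455 0.0 0.0
cup 0.9996438026428223 0.0 0.0
the job is handed in; nothing more can be done
the job is handed in; nothing more can be done
```

The caddy is stacked on the tote, turned half round with its low end over the tote's high end. All four feet look to be in their seats. I handed the job in at about 21.5 s of the 64 s allowed.

- **Set-down:** I lifted the caddy by its handle, turned it and rested it on the ridges at the tote_ridge point, with contact at the expected height.
- **Slide:** I slid it about 25 mm, easing the downward pressure on the way. Past about 20 mm the force sensor showed the gripper holding most of the caddy's weight, so it was only grazing the rails. I felt the stops at a push of about 3 to 5 N. That puts the rail shift at roughly s = -5 mm, close to the -4 mm I had estimated from the pictures.
- **Seating:** I backed the commanded pose off 1 mm to relieve the push, lowered the caddy straight down 8 mm until it touched the seat floors, opened the gripper and lifted clear.

**Last checks:**
- The scene picture with a level seated caddy drawn over it matches to about 1 mm. The wrist picture shows the caddy central between the guide lips.
- Comparing pictures from before and after, the tote's front and the pencil cup show no shift at all. The spool and jar look untouched, judged by eye only.
- With the gripper clear, the force reading was about zero.

**Disagreements:**
- The scene/top cameras and the wrist camera disagreed by 2 to 3 mm on where the caddy stood before the grasp. I used a position in between.
- My first tote estimate differed by several mm between the two fixed cameras, because of one badly placed corner point. Drawing the outline over the pictures settled it.

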